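# Clear the sleeve box and shut its sliding lid

## Task

Put the loose sanding sleeve away. First lift the timber offcut out of the open bay of the wooden slide-top box and put it in the yellow offcut bin, then lay the loose sleeve flat in that bay, side by side with the sleeves already stored, and finally slide the lid shut, pushing it past its catch ridge until it is fully home. Leave the other things on the bench where they are.

Things in the scene. Friction and masses are not known exactly. Their poses are not given: they have to be found in the camera images.
- sleeve_box: Birch slide-top box, fixed to the bench, 156 (its x) by 290 (its y) by 60 mm high, walls 10 mm. Origin: centre of its underside; z up. A 6 mm divider, 46 mm high, spans y 0 to 6 mm. The +y half holds three stored sleeves (38 mm diameter, axes along x); the -y half is the bay. A dark lid runs in grooves in both side walls and opens to +y, out over the low (46 mm) +y end wall.
- bay (a point): Centre of the bay floor, 6 mm above the bench, in the box's axes. The bay is 136 mm across (box x) by 135 mm along (box y); its side walls and -y end wall rise to 60 mm above the bench. At the start the lid is drawn back clear of the whole bay.
- box_lid (a joint): Lid opening in m: 0 is shut (solid stop), grows as it moves to the box's +y; starts at 0.15 to 0.18, at most 0.20. About 1 N friction; stays where left. A small sprung ridge under its +y end catches it near 0.010; 5 to 8 N carries it over the crest (0.005), then it snaps in. Lid underside 50, top 56 mm above the bench: it clears a sleeve lying flat in the bay, but not the offcut.
- lid_grip (a point): Centre of the top face of the lid's pale wooden finger bar, 80 mm above the bench, in the box's axes. The bar is 80 long (box x), 14 thick (box y) and 24 mm high, standing on the lid from 56 to 80 mm above the bench. It moves with the lid; shut, it lies at y = +125 mm of the box.
- offcut_center (a point): Middle of the pale pine offcut, 95 long (its x), 45 wide (its y), 70 mm high (its z), 0.13 kg, with a 25 by 25 mm step cut from its upper edge at +x (its top face runs x = -47.5 to +22.5 mm). 35 mm above its underside. At the start it stands on the bay floor, its x roughly along the box's x, 16 mm proud of the side walls.
- bin: Yellow plastic offcut bin, open on top, fixed to the bench, 200 (its x) by 150 (its y) by 80 mm high, walls 5 mm, with an outer bead round the rim 7 mm wider. Origin: centre of its underside; z up. Thin plywood strips lie on its floor, up to 9 mm above the bench. It stands to the left or to the right of the box.
- sleeve_center (a point): Middle of the loose sanding sleeve, a red-brown stiff tube 38 mm in diameter, 115 mm long, 0.05 kg, lying on the bench on the side of the box away from the bin. Its x is the tube's axis; the point is on the axis, 19 mm above what it lies on.
- cork_block: Cork sanding block, 110 by 60 by 35 mm; bystander; origin under its centre.
- glue: White glue bottle with an orange cap, 56 mm diameter, 170 mm tall; bystander; origin under its centre.
- brush: Bench brush lying flat behind the box; bystander; origin under its middle.
- insert: Flat steel table insert ring, 90 mm diameter, 6 mm thick; bystander; origin under its centre.
- worn_drum: Worn brown sanding drum standing upright, 76 mm diameter, 123 mm tall; bystander; origin under its centre.
- ply_scrap: L-shaped flat plywood scrap, 100 by 80 by 9 mm; bystander; origin under its long arm.
- try_square: Try square with a dark wooden stock, 100 by 20 by 18 mm, and a 150 mm steel blade; bystander; origin under the stock.

How it is judged:
On the way, in this order (a step that is already met when the one before it is completed fails the run):
1. the offcut is in the yellow bin, with the lid still open (x of offcut_center in the frame of bin between -0.1 and 0.1 m and y of offcut_center in the frame of bin between -0.075 and 0.075 m and height (world z) of offcut_center below 0.075 m and contact force between offcut and the fingers below 0.1 N and value of joint box_lid above 0.12 m), for 0.1 s.
2. the sleeve lies in the bay, let go, with the lid still open (x of sleeve_center in the frame of bay between -0.02 and 0.02 m and y of sleeve_center in the frame of bay between -0.06 and 0.06 m and z of sleeve_center in the frame of bay below 0.025 m and contact force between sleeve and the fingers below 0.1 N and value of joint box_lid above 0.12 m), for 0.1 s.
At the end, for the whole second after the job is handed in: Lid fully home (under 3 mm open); sleeve flat on the bay floor (centre within 20 mm across and 60 mm along of the bay centre, under 25 mm above its floor, within 0.45 rad of the stored sleeves); offcut in the yellow bin, its middle inside the walls and below 75 mm; all at rest (value of joint box_lid below 0.003 m and x of sleeve_center in the frame of bay between -0.02 and 0.02 m and y of sleeve_center in the frame of bay between -0.06 and 0.06 m and z of sleeve_center in the frame of bay below 0.025 m and angle between the x axis of sleeve_center and the x axis of sleeve_box, either way round below 0.45 rad and x of offcut_center in the frame of bin between -0.1 and 0.1 m and y of offcut_center in the frame of bin between -0.075 and 0.075 m and height (world z) of offcut_center below 0.075 m and linear speed of offcut below 0.02 m/s and linear speed of sleeve below 0.03 m/s); the robot touches nothing.
It fails at once if a bystander on the bench is moved by more than 30 mm (distance of any of cork_block, glue, brush, insert, worn_drum, ply_scrap, try_square from where it was at the start of the episode above 0.03 m).
It also fails if it takes over 66 s, if anything falls off the work surface, if the arm or the gripper's body presses on something with over 40 N, if the wrist force passes 120 N, or if a joint passes its speed limit or range.

## Robot

A 6-joint arm with a two-finger parallel gripper is mounted at the origin on the work surface. World frame = base frame: x ahead of the robot, y to its left, z up, the work surface at z = 0. Lengths are in m, angles in rad, forces in N, time in s.
With the tool pointing down it reaches from about 0.375 to 0.9 m from the base axis. Payload 3.1 kg.
Tool frame: the origin (TCP) lies midway between the tips of the shut fingers; the grasp point (between the pads) lies 19 mm behind it; z points along the fingers, x is the direction in which the jaws open and shut, and the axes are right-handed (so a half turn about z gives the same grasp; the last joint's range is limited). The gripper opens to 87 mm and grips with 3 to 60 N. Pads are 19 mm wide; open, the fingers measure 117 mm over their backs; the gripper's body (75 mm by 190 mm) begins 51 mm behind the grasp point.
Start: joints at [0.963, 0.527, 1.433, -0, 1.181, -0.178], TCP at [0.26, 0.568, 0.203] pointing down, gripper open.
Joint ranges: [-3.08, 3.08], [-0.75, 2.2], [0.22, 2.44], [-1.43, 4.57], [0, 2.65], [-2.85, 2.85]. Speed limits (rad/s): [2.79, 2.79, 3.14, 3.14, 3.14, 3.14].

## Interface

Orientations are given as a rotation vector (axis times angle).
In Python, from cell import * gives the robot as it stands. The module is installed in compiled form; this text tells all that it offers.
- The arm moves only by the shell command python3 -m pendant 'ROWS' [OPENING] [FORCE]. ROWS is JSON, a list that holds one entry, the list of rows, each a list of 6 numbers: the shift along the tool's x, y, z as a fraction of full scale, then the turn, a rotation vector about the tool's x, y, z as a fraction of full scale. A call has exactly 8 rows; each row shifts and turns the commanded pose from where the row before left it, along the tool's axes as they then stand; what a row does not reach is not made up. Full scale, the value 1, is 0.02 m for a shift and 6 degrees for a turn. A row lasts 1/10 s, in which the tool goes at most 50 mm and 8.59 degrees, less where a joint would pass 70% of its speed; a pose out of reach is approached as far as the arm can. A call with a number of a shift or a turn outside -1 to 1 is refused whole. A call with a gripper value outside its range is refused whole. OPENING is the closure, from -1 (fully open) to 1 (shut), set as the call begins (- or left out, the last holds). The fingers move at their own pace and stop on an object; FORCE is the grip in N (left out, the last holds). Time passes only in rows, so rows that do not move let the fingers close, or fill a call up. It gives the time, the measured TCP pose, the force and the opening at its end, in the units of the state.
- sense(): the state, without advancing time (a new reading comes with each control period).
- grab_frame(name): name is "scene" or "top" or "wrist"; returns a dict with "frame" (384x512x3 uint8, red, green, blue), "z_map" (384x512 float32, m along the optical axis (not along the pixel's ray), 0 where there is no reading), "camera_matrix" (3x3 intrinsics, pixels), "pose" (4x4, takes a point from camera to world coordinates). Camera axes: x right, y up, looking along -z (the intrinsics and any distortion apply to the point x, -y, -z); pixel columns grow to the right and rows downward; lengths in m; the calibration is good to about 2 mm. A picture is of the moment at which its call begins.
- sign_off(): hands the job in, once; it reports no verdict.
Trained networks look in the newest picture that a camera, given by its name, has taken for a name from the list of things; names that differ only in an ending like _2 or _b are one class to them, and where a whole thing is asked for, a point or a joint stands for the part that bears it (a point fixed in the world has none). Each returns a list of dicts, best first, with "p" (0 to 1); they miss things now and then, are a little off and sometimes report something else, mostly with a low value. They report only what shows in the picture. A call takes as long as a camera call.
- outline_of(camera, name): "region" (384x512 bool, what is visible of it) and "point" ([row, column] in pixels, amid what is visible of it).
- place_of(camera, name): "point" ([row, column] in pixels: a listed point, or the origin of a listed thing).
The state is a dict: "time_s": time; "joint_pos": joint angles; "qd": joint speeds; "effort": joint torques, N m; "tool_pos": TCP position; "orientation": TCP orientation; "contact_force": force on the tool from outside, world axes, zero at the start; "wrist_torque": the same for the moment, N m; "width": finger opening in m.
Only numpy, scipy, OpenCV 4.12 (cv2) and the standard library are available. Lean on these libraries where they do the work, as an engineer would, in place of code of your own. Each camera call takes 0.05 s, during which the arm holds its last target.

## Working session

There is one attempt and no reset: what is moved stays moved. The work goes in short steps, Python scripts to look and compute and a shell command to move; the robot and the scene stay as the last step left them, time stands still between calls to the robot, and variables do not carry over. Pictures are saved under pics/ and viewed, and the job is handed in when it is done.

```bash
mkdir -p pics; cat > h.py <<'E'
from cell import *
import numpy as np, cv2
def ray2w(f,r,c,z=None):
    K=f["camera_matrix"];P=f["pose"]
    r=np.asarray(r,float);c=np.asarray(c,float)
    d=np.stack([(c-K[0,2])/K[0,0],-(r-K[1,2])/K[1,1],-np.ones_like(r)],-1)
    return d@P[:3,:3].T,P[:3,3]
def atz(f,r,c,h):
    d,o=ray2w(f,r,c); s=(h-o[2])/d[...,2]; return o+d*s[...,None]
def cloud(f):
    r,c=np.mgrid[0:384,0:512]; d,o=ray2w(f,r,c); return o+d*f["z_map"][...,None]
def save(f,n): cv2.imwrite("pics/"+n+".png",cv2.cvtColor(f["frame"],cv2.COLOR_RGB2BGR))
E
python3 - <<'E'
from h import *
s=sense();print(s)
a=grab_frame("top");save(a,"top0");b=grab_frame("scene");save(b,"scene0")
print(a["camera_matrix"],a["pose"],b["pose"])
for n in ["sleeve_box","bay","lid_grip","offcut_center","bin","sleeve_center","cork_block","glue","brush","insert","worn_drum","ply_scrap","try_square"]:
    q=place_of("top",n); h={"lid_grip":.08,"bay":.006,"offcut_center":.035+.006,"sleeve_center":.019}.get(n,0)
    for i in q[:2]: print(n,round(i["p"],2),np.round(i["point"],1),np.round(atz(a,*i["point"],h),3))
E
```

```text
{'time_s': 0.0, 'joint_pos': array([ 9.62474869e-01,  5.28488717e-01,  1.43388506e+00,  2.91779883e-06,
        1.18140539e+00, -1.78490680e-01]), 'qd': array([ 0.00087462,  0.00147463,  0.00012245,  0.00066096, -0.00063362,
       -0.00050402]), 'effort': array([-1.46809482e-03, -4.40045285e+01, -1.76588988e+01,  6.31916709e-02,
        5.83793269e-02, -1.58177918e-04]), 'tool_pos': array([0.25996743, 0.56751976, 0.20156332]), 'orientation': array([ 2.64338982,  1.69612869, -0.00317484]), 'contact_force': array([ 0.63115778, -0.56783496, -0.93678431]), 'wrist_torque': array([ 0.02277476, -0.01510252, -0.03606887]), 'width': 0.08726449562452948}
[[391.44633508   0.         247.87807624]
 [  0.         391.44633508 190.12623768]
 [  0.           0.           1.        ]] [[ 0.0066322   0.99134209 -0.13113687  0.38701503]
 [-0.99990389  0.00497783 -0.01293939 -0.01410886]
 [-0.01217459  0.13121008  0.99127983  1.08421504]
 [ 0.          0.          0.          1.        ]] [[ 0.18716163 -0.74009344  0.64593516  1.58466115]
 [ 0.98232165  0.13844092 -0.12600909 -0.21779451]
 [ 0.0038346
[... 385 characters left out ...]
.162  0.041]
offcut_center 0.54 [174.5 283.2] [ 0.568 -0.096  0.041]
bin 0.79 [204.4 100.3] [0.488 0.412 0.   ]
bin 0.55 [209.3 396.2] [ 0.479 -0.41   0.   ]
sleeve_center 0.82 [206.3 395.9] [ 0.486 -0.403  0.019]
cork_block 0.81 [247.8 242.2] [0.371 0.015 0.   ]
glue 0.74 [208.6 396.3] [ 0.481 -0.411  0.   ]
glue 0.65 [108.4 223. ] [0.767 0.073 0.   ]
brush 0.66 [111.4 282.9] [ 0.759 -0.099  0.   ]
insert 0.74 [275.4 158.6] [0.295 0.242 0.   ]
worn_drum 0.8 [140.1 365.1] [ 0.675 -0.331  0.   ]
ply_scrap 0.7 [269.3 327.3] [ 0.315 -0.217  0.   ]
ply_scrap 0.69 [186.3 177.3] [0.54  0.198 0.   ]
try_square 0.6 [148.4 112.3] [0.648 0.387 0.   ]
try_square 0.6 [175.5 309.6] [ 0.573 -0.173  0.   ]
```

View pics/top0.png

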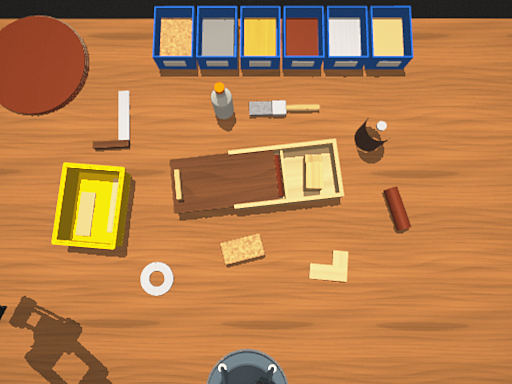

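View pics/scene0.png

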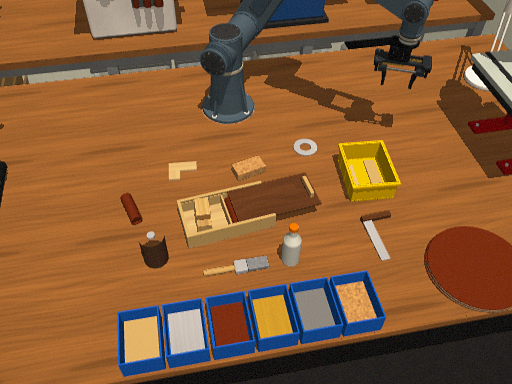

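Top view: the box's bay is at about (175,310) with the offcut in it, the finger bar at (178,185), the bin at (205,92) and the sleeve at (397,209). Next I measure these with the depth map.

```bash
python3 - <<'E'
from h import *
a=grab_frame("top");C=cloud(a);np.save("c0.npy",C)
def rect(m,n):
    p=C[m][:,:2].astype(np.float32);(c,s,an)=cv2.minAreaRect(p*1000);print(n,len(p),np.round(c,1),np.round(s,1),round(an,1))
reg=lambda r0,r1,c0,c1:(np.mgrid[0:384,0:512][0]>=r0)&(np.mgrid[0:384,0:512][0]<r1)&(np.mgrid[0:384,0:512][1]>=c0)&(np.mgrid[0:384,0:512][1]<c1)
Z=C[...,2]
print("z offcut rows");print(np.round(Z[148:200:3,296:332:3]*1000).astype(int))
rect(reg(140,210,290,335)&(Z>.07),"offtop")
rect(reg(140,210,290,335)&(Z>.044)&(Z<.055)&reg(150,195,302,324),"step")
m=reg(160,215,165,192)&(Z>.072);rect(m,"bar");print(np.median(Z[m]))
rect(reg(130,220,165,350)&(Z>.044)&(Z<.1),"boxall")
rect(reg(130,220,230,350)&(Z>.0565)&(Z<.065),"boxwalls")
rect(reg(150,260,40,140)&(Z>.072),"binrim")
for n in ["sleeve_center","offcut_center","lid_grip"]:
    for o in outline_of("top",n)[:2]:
        print(n,o["p"],o["point"],o["region"].sum())
    
o=outline_of("top","sleeve_center")[0];rect(o["region"]&(Z>.012),"sleeve");p=C[o["region"]&(Z>.012)];print(p.max(0),p.min(0))
print("drum",Z[reg(115,160,350,395)].max(),"glue",Z[reg(75,130,200,240)].max())
rect(reg(115,160,350,392)&(Z>.03),"drum");rect(reg(75,130,205,240)&(Z>.03),"glue");rect(reg(230,270,215,270)&(Z>.025),"cork")
E
```

```text
z offcut rows
[[41 38 35 33 26 22 21 15  7  6  6 14]
 [ 5  6  0  3  2  5  4  5  8  4  1 13]
 [ 6  3  4  8  5  6  6  2  5  4  7  6]
 [ 2  5  6 55 52 50 51 50 51  2  3  2]
 [ 5  8  5 49 53 50 51 49 51  8  6  3]
 [ 7  4  2 69 75 74 74 78 74  4  3  6]
 [ 5  8  4 69 77 76 73 75 74  3  4  5]
 [ 5  4  3 69 79 74 78 75 75  6  3  5]
 [ 4 -2  8 66 75 72 76 75 76  6  5  9]
 [ 3  3  4 70 80 76 74 78 74  7  6  5]
 [ 6  6  8 71 75 73 72 74 75  6  2  3]
 [ 4  6  9 73 78 72 74 77 76  3  6  4]
 [ 6  5  9 72 76 74 74 74 78  5  7  5]
 [ 7  3 10 71 75 78 74 76 72  4  0  3]
 [ 3  5 13 39 40 39 38 41 40  6  1  6]
 [ 7  5  5  4  5  3  8  9  4  5  5  2]
 [ 5  5  3  5  4 59 61 60 59 59 59 60]
 [61 60 60 59 56 59 59 56 46 38 23 16]]
offtop 480 [ 480.9 -119.6] [ 71.7 273.2] 56.4
step 148 [ 574.  -172.1] [43.8 94. ] 89.0
bar 170 [461.2 106.6] [277.4  57.7] 46.7
0.07877556780414396
boxall 7453 [559.6 -19.3] [156.9 450.7] 6.8
boxwalls 1537 [568.3 -94.3] [156.3 299.4] 6.9
binrim 1470 [466.1 239.8] [518.3 214.4] 85.7
sleeve_center 0.66 [210.8, 399.9] 592
offcut_center 0.92 [178.0, 309.8] 780
lid_grip 0.74 [182.0, 223.3] 5393
sleeve 589 [ 424.6 -220.4] [114.3 416.7] 16.7
[ 0.53400205 -0.01410886  1.08421504] [ 0.38701503 -0.43336123  0.01271849]
drum 1.0842150400174224 glue 1.0842150400174224
drum 425 [ 552.  -168.6] [ 75.1 445.8] 37.3
glue 565 [587.6  18.6] [402.6  55.1] 17.1
cork 949 [368.4  15.1] [ 59.6 110.1] 14.3
```

```bash
python3 - <<'E'
from h import *
C=np.load("c0.npy")
R,Cc=np.mgrid[0:384,0:512]
Z=C[...,2]; ok=Z<.5
reg=lambda r0,r1,c0,c1:(R>=r0)&(R<r1)&(Cc>=c0)&(Cc<c1)&ok
def rect(m,n):
    p=C[m].astype(np.float32);(c,s,an)=cv2.minAreaRect(p[:,:2]*1000);print(n,len(p),np.round(c,1),np.round(s,1),round(an,1),"z",np.round(np.median(p[:,2]),4))
rect(reg(140,210,290,335)&(Z>.066)&reg(150,200,300,330),"offtop")
rect(reg(140,196,300,326)&(Z>.035),"offall")
rect(reg(140,210,290,335)&(Z>.044)&(Z<.058)&reg(150,180,302,324),"step")
rect(reg(160,215,165,192)&(Z>.068),"bar")
rect(reg(130,220,165,350)&(Z>.044)&(Z<.1),"boxall")
rect(reg(130,220,230,350)&(Z>.0545)&(Z<.066),"boxwalls")
rect(reg(150,260,40,140)&(Z>.072),"binrim")
o=outline_of("top","sleeve_center")[0];rect(o["region"]&(Z>.010)&ok,"sleeve");m=o["region"]&(Z>.033)&ok
p=C[m];q=p[:,:2]-p[:,:2].mean(0);u,s,v=np.linalg.svd(q,full_matrices=False);print(p.mean(0),v[0],Z[m].max())
rect(reg(115,160,350,395)&(Z>.03),"drum");rect(reg(75,130,205,240)&(Z>.03),"glue")
E
```

```text
offtop 480 [ 561.4 -172.2] [44.2 70.4] 89.1 z 0.0752
offall 820 [ 583.3 -180.4] [148.8  70.7] 5.0 z 0.073
step 138 [ 587.6 -172.3] [43.8 66.6] 89.0 z 0.0502
bar 172 [534.3 183.8] [77.3 14.2] 6.6 z 0.0787
boxall 7453 [559.6 -19.3] [156.9 450.7] 6.8 z 0.0557
boxwalls 2570 [568.5 -94.1] [156.8 300.2] 6.9 z 0.057
binrim 1426 [479.1 414.6] [167.4 214.8] 85.9 z 0.0782
sleeve 588 [ 479.5 -402.8] [114.3  35.7] 16.7 z 0.0336
[ 0.47782094 -0.40338552  0.03587731] [-0.95384232 -0.30030789] 0.04057610101207376
drum 419 [ 668.5 -328.9] [72.6 49.8] 65.5 z 0.0848
glue 558 [756.8  70.4] [47.1 55.1] 19.5 z 0.112
```

```bash
cat > go.py <<'E'
import sys
from h import *
from scipy.spatial.transform import Rotation as Ro
# usage: go.py x y z [jaw_deg]
s=sense();T=Ro.from_rotvec(s["orientation"]).as_matrix();p=s["tool_pos"]
t=np.array([float(v) for v in sys.argv[1:4]])
jaw=np.degrees(np.arctan2(T[1,0],T[0,0]))
print("t",round(s["time_s"],2),"pos",np.round(p,4),"jaw",round(jaw,2),"tilt z",np.round(T[:,2],4),"w",round(s["width"],4),"q6",s["joint_pos"][5].round(2),"F",np.round(s["contact_force"],1))
if len(sys.argv)>4:
    d=(jaw-float(sys.argv[4])+180)%360-180; print("turn z units",round(d/6,2))
    a=np.radians(float(sys.argv[4]));N=np.array([[np.cos(a),np.sin(a),0],[np.sin(a),-np.cos(a),0],[0,0,-1]]).T
    print("shift units after turn (ideal down)",np.round(N.T@(t-p)/.02,2))
print("shift units now",np.round(T.T@(t-p)/.02,2))
E
python3 -m pendant '[[[0,0,0,0,0,1],[0,0,0,0,0,1],[0,0,0,0,0,1],[0,0,0,0,0,1],[0,0,0,0,0,1],[0,0,0,0,0,1],[0,0,0,0,0,1],[0,0,0,0,0,1]]]' -0.5
python3 -m pendant '[[[0,0,0,0,0,1],[0,0,0,0,0,1],[0,0,0,0,0,1],[0,0,0,0,0,1],[0,0,0,0,0,1],[0,0,0,0,0,1],[0,0,0,0,0,1],[0,0,0,0,0,1]]]'
python3 -m pendant '[[[0,0,0,0,0,1],[0,0,0,0,0,1],[0,0,0,0,0,1],[0,0,0,0,0,1],[0,0,0,0,0,1],[0,0,0,0,0,1],[0,0,0,0,0,1],[0,0,0,0,0,1]]]'
python3 go.py .57 -.172 .18 -91
```

```text
time_s: 1.85
tool_pos: [0.2604, 0.5682, 0.2025]
orientation: [3.107, 0.468, -0.0]
contact_force: [-0.7, -0.4, -0.3]
width: 0.0653
time_s: 2.65
tool_pos: [0.2604, 0.5682, 0.2026]
orientation: [3.028, -0.836, -0.0]
contact_force: [0.4, -0.7, 0.3]
width: 0.0654
time_s: 3.45
tool_pos: [0.2604, 0.5681, 0.2026]
orientation: [-2.426, 1.996, -0.0]
contact_force: [-0.4, 0.4, -0.8]
width: 0.0653
t 3.45 pos [0.2604 0.5681 0.2026] jaw -78.87 tilt z [ 0. -0. -1.] w 0.0653 q6 2.34 F [-0.4  0.4 -0.8]
turn z units 2.02
shift units after turn (ideal down) [ 36.73 -16.12   1.13]
shift units now [39.3  -8.05  1.13]
```

```bash
python3 -m pendant '[[[0,0,0,0,0,1],[0,0,0,0,0,1],[0.96,-0.42,0,0,0,0],[0.96,-0.42,0,0,0,0],[0.96,-0.42,0,0,0,0],[0.96,-0.42,0,0,0,0],[0.96,-0.42,0,0,0,0],[0.96,-0.42,0,0,0,0]]]'
for i in 1; do :; done
python3 -m pendant '[[[0.96,-0.42,0,0,0,0],[0.96,-0.42,0,0,0,0],[0.96,-0.42,0,0,0,0],[0.96,-0.42,0,0,0,0],[0.96,-0.42,0,0,0,0],[0.96,-0.42,0,0,0,0],[0.96,-0.42,0,0,0,0],[0.96,-0.42,0,0,0,0]]]'
python3 -m pendant '[[[0.96,-0.42,0,0,0,0],[0.96,-0.42,0,0,0,0],[0.96,-0.42,0,0,0,0],[0.96,-0.42,0,0,0,0],[0.96,-0.42,0,0,0,0],[0.96,-0.42,0,0,0,0],[0.96,-0.42,0,0,0,0],[0.96,-0.42,0,0,0,0]]]'
python3 -m pendant '[[[0.96,-0.42,0,0,0,0],[0.96,-0.42,0,0,0,0],[0.96,-0.42,0,0,0,0],[0.96,-0.42,0,0,0,0],[0.96,-0.42,0,0,0,0],[0.96,-0.42,0,0,0,0],[0.96,-0.42,0,0,0,0],[0.96,-0.42,0,0,0,0]]]'
python3 go.py .57 -.172 .12
```

```text
time_s: 4.25
tool_pos: [0.3098, 0.4517, 0.2026]
orientation: [-2.209, 2.233, -0.0]
contact_force: [-0.2, 0.6, -0.0]
width: 0.0653
time_s: 5.05
tool_pos: [0.3754, 0.2973, 0.2028]
orientation: [-2.209, 2.233, -0.0]
contact_force: [0.4, -0.6, -0.4]
width: 0.0651
time_s: 5.85
tool_pos: [0.441, 0.143, 0.2027]
orientation: [-2.209, 2.233, -0.0]
contact_force: [0.2, 0.5, 0.2]
width: 0.0653
time_s: 6.65
tool_pos: [0.5065, -0.0114, 0.2027]
orientation: [-2.209, 2.233, -0.0]
contact_force: [0.3, 0.2, 0.4]
width: 0.0654
t 6.65 pos [ 0.5065 -0.0114  0.2027] jaw -90.63 tilt z [ 4.e-04 -0.e+00 -1.e+00] w 0.0654 q6 1.34 F [0.3 0.2 0.4]
shift units now [ 7.99 -3.26  4.14]
```

Now over the bay, then a look with the wrist camera before descending.

```bash
python3 -m pendant '[[[1,-0.41,0.2,0,0,0],[1,-0.41,0.2,0,0,0],[1,-0.41,0.2,0,0,0],[1,-0.41,0.2,0,0,0],[1,-0.41,0.2,0,0,0],[1,-0.41,0.2,0,0,0],[1,-0.41,0.2,0,0,0],[1,-0.41,0.2,0,0,0]]]'
python3 - <<'E'
from h import *
w=grab_frame("wrist");save(w,"w1")
a=grab_frame("top");save(a,"top1")
C=cloud(w);R,Cc=np.mgrid[0:384,0:512];Z=C[...,2]
m=(Z>.068)&(Z<.083)&(w["z_map"]>0)&(np.hypot(C[...,0]-.57,C[...,1]+.17)<.08)
p=C[m].astype(np.float32);print(len(p),cv2.minAreaRect(p[:,:2]*1000),np.median(p[:,2]))
m=(Z>.045)&(Z<.056)&(w["z_map"]>0)&(np.abs(C[...,1]+.172)<.02)&(np.abs(C[...,0]-.61)<.03)
p=C[m].astype(np.float32);print(len(p),cv2.minAreaRect(p[:,:2]*1000))
E
python3 go.py .57 -.172 .045 -91
```

```text
time_s: 7.45
tool_pos: [0.5705, -0.1728, 0.1702]
orientation: [-2.209, 2.234, -0.0]
contact_force: [0.1, 0.0, 0.1]
width: 0.0652
3178 ((564.5272216796875, -173.7248992919922), (44.96037673950195, 70.2504653930664), 88.90238189697266) 0.07739675
968 ((611.6903686523438, -172.51829528808594), (39.49323654174805, 24.78663444519043), 88.52803039550781)
t 7.55 pos [ 0.5713 -0.1747  0.1699] jaw -90.77 tilt z [ 0.0012 -0.0013 -1.    ] w 0.0651 q6 1.1 F [-0.3 -0.3  0.4]
turn z units 0.04
shift units after turn (ideal down) [-0.13  0.07  6.25]
shift units now [-0.14  0.08  6.25]
```

View pics/w1.png

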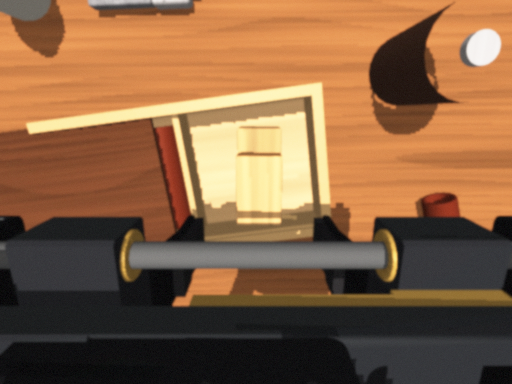

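Wrist view: the offcut is at about (175,258), centred between the fingers, with its step (139,260) facing away from the robot. Depth agrees with the top camera within about 3 mm, so I descend and grip.

```bash
python3 -m pendant '[[[0,0,0.9,0,0,0],[0,0,0.9,0,0,0],[0,0,0.9,0,0,0],[0,0,0.9,0,0,0],[0,0,0.9,0,0,0],[0,0,0.9,0,0,0],[0,0,0.8,0,0,0],[0,0,0,0,0,0]]]'
python3 -m pendant '[[[0,0,0,0,0,0],[0,0,0,0,0,0],[0,0,0,0,0,0],[0,0,0,0,0,0],[0,0,0,0,0,0],[0,0,0,0,0,0],[0,0,0,0,0,0],[0,0,0,0,0,0]]]' 1 30
python3 -m pendant '[[[0,0,-0.5,0,0,0],[0,0,-1,0,0,0],[0,0,-1,0,0,0],[0,0,-1,0,0,0],[0,0,-1,0,0,0],[0,0,-1,0,0,0],[0,0,-1,0,0,0],[0,0,0,0,0,0]]]'
python3 - <<'E'
from h import *
w=grab_frame("wrist");save(w,"w2")
E
python3 go.py .482 .412 .175 -94
```

```text
time_s: 8.35
tool_pos: [0.5681, -0.17, 0.0445]
orientation: [2.209, -2.232, -0.008]
contact_force: [0.5, -0.4, -0.2]
width: 0.0651
time_s: 9.15
tool_pos: [0.5707, -0.1718, 0.0475]
orientation: [-2.209, 2.233, -0.003]
contact_force: [-0.0, 0.1, 6.7]
width: 0.0448
time_s: 9.95
tool_pos: [0.5715, -0.1718, 0.1793]
orientation: [-2.208, 2.232, -0.008]
contact_force: [0.2, -0.2, -0.8]
width: 0.0442
t 10.0 pos [ 0.5704 -0.1714  0.1776] jaw -90.62 tilt z [ 0.0022 -0.001  -1.    ] w 0.0444 q6 1.1 F [-0.6 -0.7 -2.2]
turn z units 0.56
shift units after turn (ideal down) [-28.79   6.44   0.13]
shift units now [-29.12   4.74   0.09]
```

View pics/w2.png

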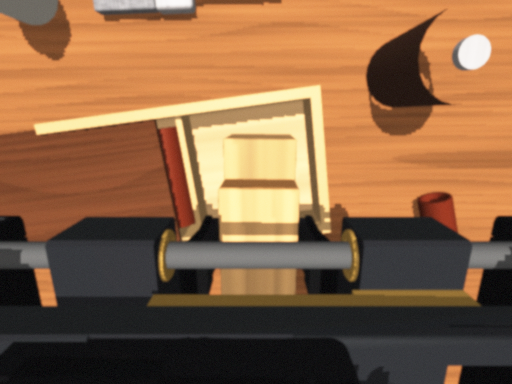

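Wrist view: the offcut now looks larger at (210,260), held between the fingers and clear of the bay; width reads 44 mm. I carry it to the bin.

```bash
python3 -m pendant '[[[0,0,0,0,0,0.56],[-0.96,0.23,0,0,0,0],[-0.96,0.23,0,0,0,0],[-0.96,0.23,0,0,0,0],[-0.96,0.23,0,0,0,0],[-0.96,0.23,0,0,0,0],[-0.96,0.23,0,0,0,0],[-0.96,0.23,0,0,0,0]]]'
python3 -m pendant '[[[-0.96,0.23,0,0,0,0],[-0.96,0.23,0,0,0,0],[-0.96,0.23,0,0,0,0],[-0.96,0.23,0,0,0,0],[-0.96,0.23,0,0,0,0],[-0.96,0.23,0,0,0,0],[-0.96,0.23,0,0,0,0],[-0.96,0.23,0,0,0,0]]]'
python3 -m pendant '[[[-0.96,0.23,0,0,0,0],[-0.96,0.23,0,0,0,0],[-0.96,0.23,0,0,0,0],[-0.96,0.23,0,0,0,0],[-0.96,0.23,0,0,0,0],[-0.96,0.23,0,0,0,0],[-0.96,0.23,0,0,0,0],[-0.96,0.23,0,0,0,0]]]'
python3 -m pendant '[[[-0.96,0.23,0,0,0,0],[-0.96,0.23,0,0,0,0],[-0.96,0.23,0,0,0,0],[-0.96,0.23,0,0,0,0],[-0.96,0.23,0,0,0,0],[-0.96,0.23,0,0,0,0],[-0.8,0.2,0,0,0,0],[0,0,0,0,0,0]]]'
python3 - <<'E'
from h import *
w=grab_frame("top");save(w,"t3");C=cloud(w)
print(outline_of("top","bin")[0]["point"])
R,Cc=np.mgrid[0:384,0:512];Z=C[...,2]
save(grab_frame("wrist"),"w3")
E
python3 go.py .474 .4145 .052 -94
```

```text
time_s: 10.8
tool_pos: [0.546, -0.0322, 0.1762]
orientation: [2.145, -2.295, -0.002]
contact_force: [0.7, 0.9, -0.9]
width: 0.0448
time_s: 11.6
tool_pos: [0.5194, 0.1231, 0.1763]
orientation: [2.145, -2.295, -0.002]
contact_force: [-0.4, 0.4, -1.2]
width: 0.0446
time_s: 12.4
tool_pos: [0.4929, 0.2786, 0.1762]
orientation: [2.144, -2.294, -0.001]
contact_force: [0.5, -0.1, -1.4]
width: 0.0444
time_s: 13.2
tool_pos: [0.4709, 0.4122, 0.1763]
orientation: [-2.147, 2.293, 0.001]
contact_force: [-0.8, -1.0, -1.7]
width: 0.0452
[207.5, 101.7]
t 13.35 pos [0.4721 0.4092 0.1763] jaw -93.95 tilt z [-7.0e-04 -1.1e-03 -1.0e+00] w 0.0447 q6 2.18 F [ 1.1 -0.8 -1.6]
turn z units 0.01
shift units after turn (ideal down) [-0.27 -0.08  6.21]
shift units now [-0.28 -0.08  6.21]
```

View pics/w3.png

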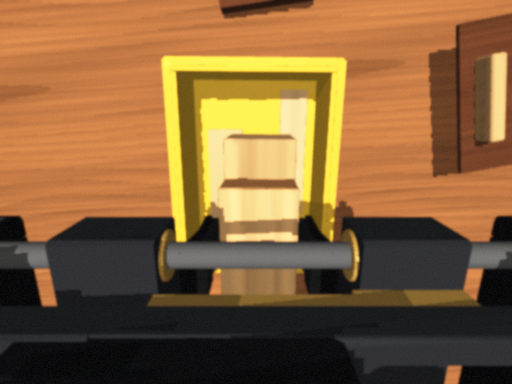

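View pics/t3.png

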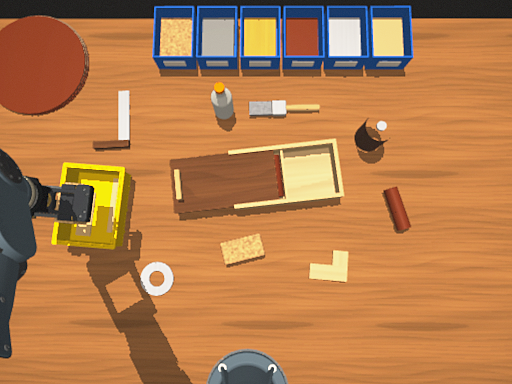

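Wrist view: the offcut (210,260) hangs centred over the bin, whose walls are at columns 180 and 340. Top view: the bay is empty. I lower and release.

```bash
python3 -m pendant '[[[-0.1,0,0.9,0,0,0],[0,0,0.9,0,0,0],[0,0,0.9,0,0,0],[0,0,0.9,0,0,0],[0,0,0.9,0,0,0],[0,0,0.9,0,0,0],[0,0,0.7,0,0,0],[0,0,0,0,0,0]]]'
python3 -m pendant '[[[0,0,0,0,0,0],[0,0,0,0,0,0],[0,0,0,0,0,0],[0,0,0,0,0,0],[0,0,0,0,0,0],[0,0,0,0,0,0],[0,0,0,0,0,0],[0,0,0,0,0,0]]]' -0.5
python3 -m pendant '[[[0,0,-0.5,0,0,0],[0,0,-1,0,0,0],[0,0,-1,0,0,0],[0,0,-1,0,0,0],[0,0,-1,0,0,0],[0,0,-1,0,0,0],[0,0,-1,0,0,0],[0,0,0,0,0,0]]]'
python3 - <<'E'
from h import *
save(grab_frame("wrist"),"w4")
f=grab_frame("top");save(f,"t4")
for n in ("offcut_center","sleeve_center"):
  for i in place_of("top",n)[:2]:print(n,i["p"],atz(f,*i["point"],.02))
E
python3 go.py .478 -.403 .18 -73
```

```text
time_s: 14.15
tool_pos: [0.4716, 0.4099, 0.0525]
orientation: [2.138, -2.295, -0.001]
contact_force: [0.4, 0.8, -0.9]
width: 0.0444
time_s: 14.95
tool_pos: [0.4728, 0.4117, 0.0546]
orientation: [-2.143, 2.297, -0.0]
contact_force: [-0.7, -0.4, -0.5]
width: 0.065
time_s: 15.75
tool_pos: [0.4749, 0.413, 0.1884]
orientation: [-2.138, 2.292, -0.003]
contact_force: [1.2, -0.2, -0.2]
width: 0.0652
offcut_center 0.83 [0.46947906 0.41344212 0.02      ]
offcut_center 0.55 [0.54497617 0.19075215 0.02      ]
sleeve_center 0.66 [ 0.47572755 -0.40228657  0.02      ]
sleeve_center 0.66 [0.48409975 0.40188556 0.02      ]
t 15.95 pos [0.472  0.4112 0.1835] jaw -93.99 tilt z [-0.002  -0.0012 -1.    ] w 0.0651 q6 2.18 F [-0.3 -1.1 -0.5]
turn z units -3.5
shift units after turn (ideal down) [39.02 11.61  0.17]
shift units now [40.59 -3.13  0.22]
```

View pics/w4.png

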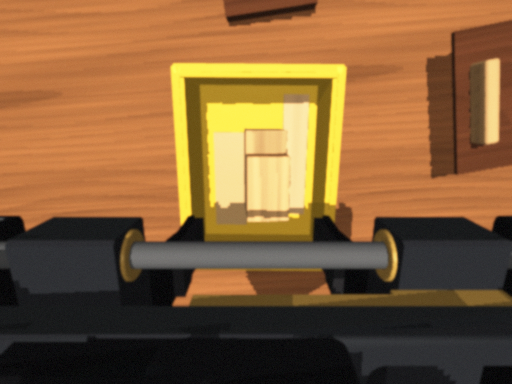

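Wrist view: the offcut stands in the bin at (180,266), upright and released. Next, the sleeve.

```bash
python3 -m pendant '[[[0.6,-0.05,0,0,0,0],[1,-0.08,0,0,0,0],[1,-0.08,0,0,0,0],[1,-0.08,0,0,0,0],[1,-0.08,0,0,0,0],[1,-0.08,0,0,0,0],[1,-0.08,0,0,0,0],[1,-0.08,0,0,0,0]]]'
python3 -m pendant '[[[1,-0.08,0,0,0,0],[1,-0.08,0,0,0,0],[1,-0.08,0,0,0,0],[1,-0.08,0,0,0,0],[1,-0.08,0,0,0,0],[1,-0.08,0,0,0,0],[1,-0.08,0,0,0,0],[1,-0.08,0,0,0,0]]]'
python3 -m pendant '[[[1,-0.08,0,0,0,0],[1,-0.08,0,0,0,0],[1,-0.08,0,0,0,0],[1,-0.08,0,0,0,0],[1,-0.08,0,0,0,0],[1,-0.08,0,0,0,0],[1,-0.08,0,0,0,0],[1,-0.08,0,0,0,0]]]'
python3 -m pendant '[[[1,-0.08,0,0,0,0],[1,-0.08,0,0,0,0],[1,-0.08,0,0,0,0],[1,-0.08,0,0,0,0],[1,-0.08,0,0,0,0],[1,-0.08,0,0,0,0],[1,-0.08,0,0,0,0],[1,-0.08,0,0,0,0]]]'
python3 -m pendant '[[[1,-0.08,0,0,0,0],[1,-0.08,0,0,0,0],[1,-0.08,0,0,0,0],[1,-0.08,0,0,0,0],[1,-0.08,0,0,0,0],[1,-0.08,0,0,0,0],[1,-0.08,0,0,0,0],[1,-0.08,0,0,0,0]]]'
python3 -m pendant '[[[1,-0.08,0,0,0,0],[0,0,0,0,0,-1],[0,0,0,0,0,-1],[0,0,0,0,0,-1],[0,0,0,0,0,-0.5],[0,0,0,0,0,0],[0,0,0,0,0,0],[0,0,0,0,0,0]]]'
python3 - <<'E'
from h import *
w=grab_frame("wrist");save(w,"w5")
C=cloud(w);Z=C[...,2]
for o in outline_of("wrist","sleeve_center")[:2]:
    m=o["region"]&(w["z_map"]>0)&(Z<.06)&(Z>.008)
    p=C[m].astype(np.float32)
    if len(p)>5: print(o["p"],len(p),cv2.minAreaRect(p[:,:2]*1000),np.percentile(p[:,2],95))
for o in place_of("wrist","sleeve_center")[:2]: print(o, atz(w,*o["point"],.019))
E
python3 go.py .479 -.403 .018 -73
```

```text
time_s: 16.75
tool_pos: [0.4735, 0.2574, 0.1836]
orientation: [2.141, -2.296, -0.001]
contact_force: [1.2, 1.1, 0.3]
width: 0.0645
time_s: 17.55
tool_pos: [0.4749, 0.0972, 0.1837]
orientation: [2.141, -2.296, -0.002]
contact_force: [-0.6, -0.1, -0.7]
width: 0.0654
time_s: 18.35
tool_pos: [0.4764, -0.0629, 0.1837]
orientation: [2.142, -2.297, -0.003]
contact_force: [0.5, 0.1, 0.7]
width: 0.0654
time_s: 19.15
tool_pos: [0.478, -0.2231, 0.1837]
orientation: [2.142, -2.297, -0.003]
contact_force: [1.1, -0.3, 0.4]
width: 0.0651
time_s: 19.95
tool_pos: [0.481, -0.3845, 0.1845]
orientation: [-2.143, 2.297, -0.0]
contact_force: [0.1, -0.1, -0.7]
width: 0.0649
time_s: 20.75
tool_pos: [0.4812, -0.4031, 0.1845]
orientation: [-2.525, 1.869, -0.0]
contact_force: [-0.4, 0.6, -0.1]
width: 0.0653
0.88 2960 ((483.00384521484375, -404.9870300292969), (114.34761047363281, 37.604774475097656), 16.915672302246094) 0.038886063
{'point': [171.4, 259.4], 'p': 0.78} [ 0.48064937 -0.40497631  0.019     ]
t 20.9 pos [ 0.4812 -0.403   0.1846] jaw -73.0 tilt z [ 0. -0. -1.] w 0.0653 q6 0.4 F [0.3 0.6 0.3]
turn z units -0.0
shift units after turn (ideal down) [-0.03  0.11  8.33]
shift units now [-0.03  0.11  8.33]
```

View pics/w5.png

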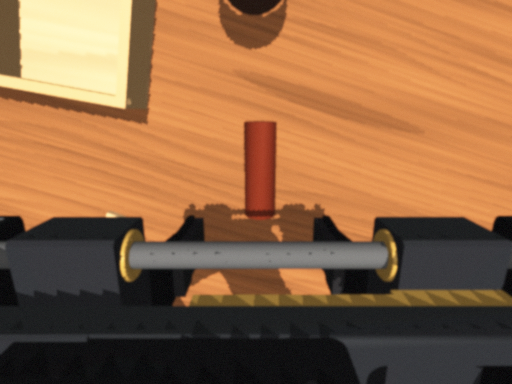

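Wrist view: the sleeve is centred between the fingers at (168,260), with its axis perpendicular to the jaws. I descend and grip gently.

```bash
python3 -m pendant '[[[0.05,0,1,0,0,0],[0,0,1,0,0,0],[0,0,1,0,0,0],[0,0,1,0,0,0],[0,0,1,0,0,0],[0,0,1,0,0,0],[0,0,1,0,0,0],[0,0,1,0,0,0]]]'
python3 -m pendant '[[[0,0,0.5,0,0,0],[0,0,0.4,0,0,0],[0,0,0,0,0,0],[0,0,0,0,0,0],[0,0,0,0,0,0],[0,0,0,0,0,0],[0,0,0,0,0,0],[0,0,0,0,0,0]]]'
python3 -m pendant '[[[0,0,0,0,0,0],[0,0,0,0,0,0],[0,0,0,0,0,0],[0,0,0,0,0,0],[0,0,0,0,0,0],[0,0,0,0,0,0],[0,0,0,0,0,0],[0,0,0,0,0,0]]]' 1 15
python3 go.py .479 -.403 .018 -73
```

```text
time_s: 21.7
tool_pos: [0.4817, -0.4039, 0.0239]
orientation: [2.525, -1.868, 0.001]
contact_force: [-1.0, -0.4, 0.2]
width: 0.0653
time_s: 22.5
tool_pos: [0.4816, -0.404, 0.0069]
orientation: [2.526, -1.868, 0.001]
contact_force: [0.3, 0.5, 0.8]
width: 0.0649
time_s: 23.3
tool_pos: [0.4816, -0.404, 0.007]
orientation: [2.525, -1.868, 0.001]
contact_force: [-0.6, 0.4, 5.2]
width: 0.0311
t 23.3 pos [ 0.4816 -0.404   0.007 ] jaw -72.98 tilt z [ 2.e-04 -4.e-04 -1.e+00] w 0.0311 q6 0.4 F [-0.6  0.4  5.2]
turn z units 0.0
shift units after turn (ideal down) [-0.08  0.11 -0.55]
shift units now [-0.08  0.11 -0.55]
```

Width is 31 mm and the tool feels 5 N upward, so the pads may be biting above the tube's equator. I check from the scene camera.

```bash
python3 - <<'E'
from h import *
s=grab_frame("scene");save(s,"s6")
K=s["camera_matrix"];P=s["pose"];q=np.linalg.inv(P)@np.array([.4816,-.404,.02,1]);c=K[0,0]*q[0]/-q[2]+K[0,2];r=K[1,1]*-q[1]/-q[2]+K[1,2];print(r,c)
r=int(r);c=int(c)
im=cv2.cvtColor(s["frame"],cv2.COLOR_RGB2BGR)[max(r-45,0):r+35,max(c-50,0):c+50];cv2.imwrite("pics/s6c.png",cv2.resize(im,None,fx=7,fy=7,interpolation=cv2.INTER_CUBIC))
w=grab_frame("wrist");save(w,"w6")
E
```

```text
207.3705451624427 130.99469272477577
```

View pics/s6c.png

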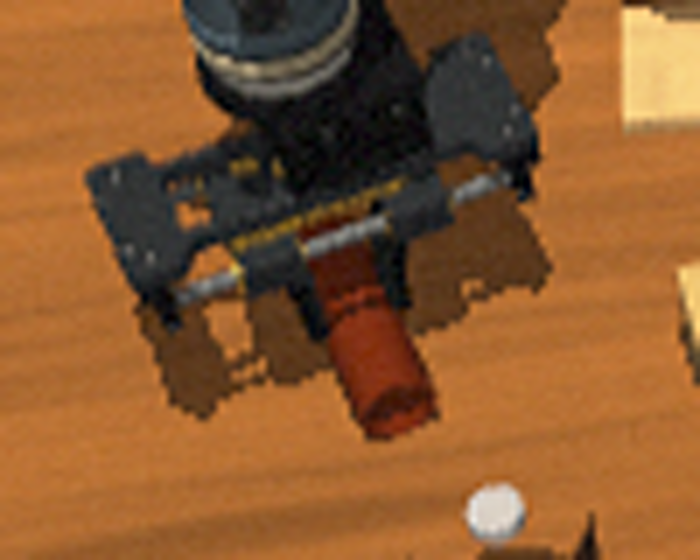

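View pics/w6.png

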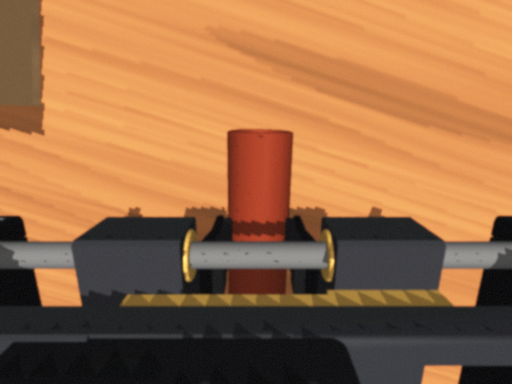

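The pictures don't settle it: the tube sits at (170,260) between the fingers, but the contact height isn't visible. I open, go 5 mm lower and grip again.

```bash
python3 -m pendant '[[[0,0,0,0,0,0],[0,0,0,0,0,0],[0,0,0,0,0,0],[0,0,0,0,0,0],[0,0,0.12,0,0,0],[0,0,0.13,0,0,0],[0,0,0,0,0,0],[0,0,0,0,0,0]]]' -0.4 15
python3 go.py .479 -.403 .018 -73
python3 -m pendant '[[[0,0,0,0,0,0],[0,0,0,0,0,0],[0,0,0,0,0,0],[0,0,0,0,0,0],[0,0,0,0,0,0],[0,0,0,0,0,0],[0,0,0,0,0,0],[0,0,0,0,0,0]]]' 1 15
python3 go.py .479 -.403 .018 -73
```

```text
time_s: 24.2
tool_pos: [0.4814, -0.4037, 0.0013]
orientation: [-2.526, 1.868, 0.001]
contact_force: [0.4, 0.6, -0.4]
width: 0.0609
t 24.2 pos [ 0.4814 -0.4037  0.0013] jaw -72.99 tilt z [-3.e-04  3.e-04 -1.e+00] w 0.0609 q6 0.4 F [ 0.4  0.6 -0.4]
turn z units 0.0
shift units after turn (ideal down) [-0.07  0.1  -0.84]
shift units now [-0.07  0.1  -0.84]
time_s: 25.0
tool_pos: [0.4816, -0.4039, 0.0016]
orientation: [2.526, -1.868, 0.0]
contact_force: [-1.1, 0.3, 0.3]
width: 0.0354
t 25.0 pos [ 0.4816 -0.4039  0.0016] jaw -72.99 tilt z [ 1.e-04 -2.e-04 -1.e+00] w 0.0354 q6 0.4 F [-1.1  0.3  0.3]
turn z units 0.0
shift units after turn (ideal down) [-0.08  0.11 -0.82]
shift units now [-0.08  0.11 -0.82]
```

Width 35.4 mm fits a pad edge about 24 mm behind the TCP at this opening, and the tips still show no bench contact. I go a little lower for an equator grip, watching the force.

```bash
python3 -m pendant '[[[0,0,0,0,0,0],[0,0,0,0,0,0],[0,0,0,0,0,0],[0,0,0.1,0,0,0],[0,0,0.1,0,0,0],[0,0,0.1,0,0,0],[0,0,0,0,0,0],[0,0,0,0,0,0]]]' -0.4 15
python3 go.py .479 -.403 .018 -73
python3 -m pendant '[[[0,0,0,0,0,0],[0,0,0,0,0,0],[0,0,0,0,0,0],[0,0,0,0,0,0],[0,0,0,0,0,0],[0,0,0,0,0,0],[0,0,0,0,0,0],[0,0,0,0,0,0]]]' 1 15
python3 go.py .479 -.403 .018 -73
```

```text
time_s: 25.8
tool_pos: [0.4814, -0.4037, -0.0046]
orientation: [-2.526, 1.868, 0.0]
contact_force: [-0.2, 0.5, -0.0]
width: 0.0608
t 25.8 pos [ 0.4814 -0.4037 -0.0046] jaw -72.99 tilt z [-2.e-04  3.e-04 -1.e+00] w 0.0608 q6 0.4 F [-0.2  0.5 -0. ]
turn z units 0.0
shift units after turn (ideal down) [-0.07  0.11 -1.13]
shift units now [-0.07  0.11 -1.13]
time_s: 26.6
tool_pos: [0.4815, -0.4039, -0.0044]
orientation: [2.526, -1.868, 0.0]
contact_force: [-1.0, 0.1, 0.3]
width: 0.0359
t 26.6 pos [ 0.4815 -0.4039 -0.0044] jaw -72.99 tilt z [ 0.e+00 -1.e-04 -1.e+00] w 0.0359 q6 0.4 F [-1.   0.1  0.3]
turn z units 0.0
shift units after turn (ideal down) [-0.08  0.11 -1.12]
shift units now [-0.08  0.11 -1.12]
```

```bash
python3 -m pendant '[[[0,0,-0.4,0,0,0],[0,0,-0.8,0,0,0],[0,0,-1,0,0,0],[0,0,-1,0,0,0],[0,0,-1,0,0,0],[0,0,-1,0,0,0],[0,0,-1,0,0,0],[0,0,0,0,0,0]]]'
python3 - <<'E'
from h import *
w=grab_frame("wrist");save(w,"w7")
E
python3 go.py .5773 -.166 .12 -83.1
```

```text
time_s: 27.4
tool_pos: [0.4833, -0.4058, 0.124]
orientation: [2.524, -1.867, 0.013]
contact_force: [0.2, 0.2, 0.2]
width: 0.0361
t 27.45 pos [ 0.4825 -0.4049  0.1221] jaw -72.98 tilt z [ 0.0031 -0.0038 -1.    ] w 0.0359 q6 0.4 F [ 0.2  0.2 -0.4]
turn z units 1.69
shift units after turn (ideal down) [-11.29  -6.14   0.1 ]
shift units now [-10.03  -8.03   0.07]
```

View pics/w7.png

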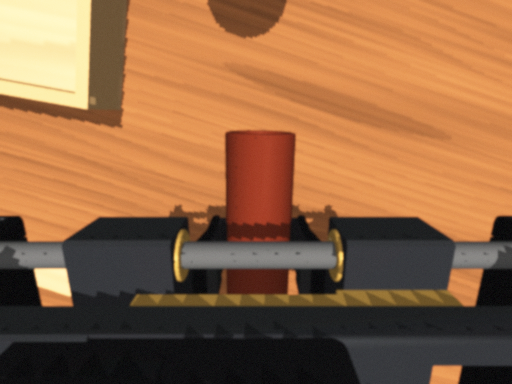

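Wrist view: the sleeve (210,260) is lifted level between the fingers. I carry it over the bay.

```bash
python3 -m pendant '[[[0,0,0,0,0,0.85],[0,0,0,0,0,0.85],[-0.87,-0.47,0,0,0,0],[-0.87,-0.47,0,0,0,0],[-0.87,-0.47,0,0,0,0],[-0.87,-0.47,0,0,0,0],[-0.87,-0.47,0,0,0,0],[-0.87,-0.47,0,0,0,0]]]'
python3 -m pendant '[[[-0.87,-0.47,0,0,0,0],[-0.87,-0.47,0,0,0,0],[-0.87,-0.47,0,0,0,0],[-0.87,-0.47,0,0,0,0],[-0.87,-0.47,0,0,0,0],[-0.87,-0.47,0,0,0,0],[-0.87,-0.47,0,0,0,0],[0,0,0,0,0,0]]]'
python3 - <<'E'
from h import *
w=grab_frame("wrist");save(w,"w8")
t=grab_frame("top");save(t,"t8")
E
python3 go.py .5773 -.166 .006 -83.1
```

```text
time_s: 28.25
tool_pos: [0.5256, -0.2905, 0.1194]
orientation: [-2.352, 2.082, 0.002]
contact_force: [0.7, -0.2, 0.8]
width: 0.0361
time_s: 29.05
tool_pos: [0.5762, -0.1604, 0.1194]
orientation: [-2.355, 2.079, 0.002]
contact_force: [-0.5, -0.2, -0.4]
width: 0.0361
t 29.15 pos [ 0.5759 -0.1632  0.1194] jaw -83.01 tilt z [-7.e-04 -1.e-04 -1.e+00] w 0.0362 q6 0.99 F [ 0.1 -0.9 -0.3]
turn z units 0.01
shift units after turn (ideal down) [ 0.15 -0.05  5.67]
shift units now [ 0.15 -0.06  5.67]
```

View pics/w8.png

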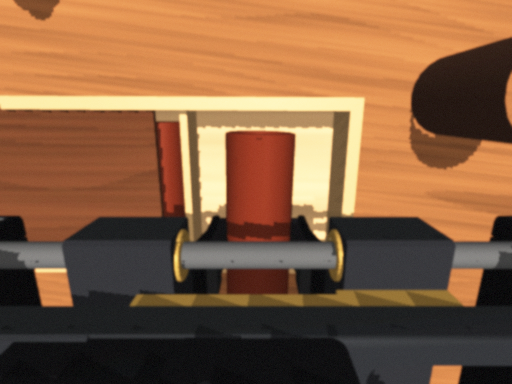

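View pics/t8.png

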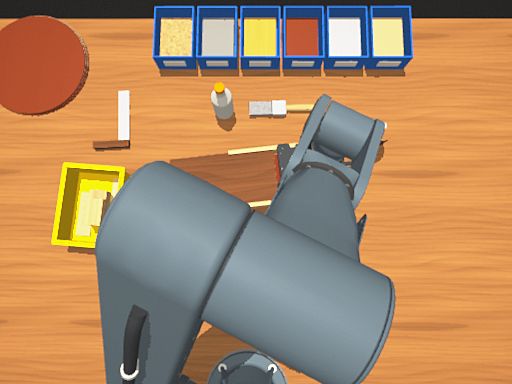

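Wrist view: the sleeve (185,260) is parallel to the box, with the divider at column 185 and the end wall at column 345, so it is inside on both sides. I lower and release.

```bash
python3 -m pendant '[[[0.15,-0.05,0.5,0,0,0],[0,0,0.8,0,0,0],[0,0,0.8,0,0,0],[0,0,0.8,0,0,0],[0,0,0.8,0,0,0],[0,0,0.8,0,0,0],[0,0,0.7,0,0,0],[0,0,0.5,0,0,0]]]'
python3 -m pendant '[[[0,0,0,0,0,0],[0,0,0,0,0,0],[0,0,0,0,0,0],[0,0,0,0,0,0],[0,0,0,0,0,0],[0,0,0,0,0,0],[0,0,0,0,0,0],[0,0,0,0,0,0]]]'
python3 go.py .5773 -.166 .004 -83.1
```

```text
time_s: 29.95
tool_pos: [0.5766, -0.1681, 0.0039]
orientation: [2.348, -2.086, -0.002]
contact_force: [0.1, -0.6, -0.9]
width: 0.0359
time_s: 30.75
tool_pos: [0.5774, -0.1676, 0.0056]
orientation: [-2.35, 2.085, -0.0]
contact_force: [-0.1, 0.3, -0.6]
width: 0.0364
t 30.75 pos [ 0.5774 -0.1676  0.0056] jaw -83.18 tilt z [ 1.e-04 -1.e-04 -1.e+00] w 0.0364 q6 0.98 F [-0.1  0.3 -0.6]
turn z units -0.01
shift units after turn (ideal down) [-0.08 -0.    0.08]
shift units now [-0.08 -0.    0.08]
```

```bash
python3 -m pendant '[[[0,0,0.1,0,0,0],[0,0,0.08,0,0,0],[0,0,0,0,0,0],[0,0,0,0,0,0],[0,0,0,0,0,0],[0,0,0,0,0,0],[0,0,0,0,0,0],[0,0,0,0,0,0]]]'
python3 -m pendant '[[[0,0,0,0,0,0],[0,0,0,0,0,0],[0,0,0,0,0,0],[0,0,0,0,0,0],[0,0,0,0,0,0],[0,0,0,0,0,0],[0,0,0,0,0,0],[0,0,0,0,0,0]]]' -0.45
python3 -m pendant '[[[0,0,-0.4,0,0,0],[0,0,-0.8,0,0,0],[0,0,-1,0,0,0],[0,0,-1,0,0,0],[0,0,-1,0,0,0],[0,0,-1,0,0,0],[0,0,-1,0,0,0],[0,0,-0.8,0,0,0]]]'
python3 - <<'E'
from h import *
w=grab_frame("wrist");save(w,"w9")
C=cloud(w);Z=C[...,2]
for o in outline_of("wrist","sleeve_center")[:3]:
    m=o["region"]&(w["z_map"]>0)&(Z<.06)&(Z>.008)
    p=C[m].astype(np.float32)
    if len(p)>5: print(o["p"],len(p),cv2.minAreaRect(p[:,:2]*1000),np.percentile(p[:,2],95))
E
python3 go.py .534 .184 .18 -83.1
```

```text
time_s: 31.55
tool_pos: [0.5774, -0.1676, 0.002]
orientation: [2.35, -2.085, -0.0]
contact_force: [0.5, 0.0, -0.8]
width: 0.036
time_s: 32.35
tool_pos: [0.5773, -0.1676, 0.0019]
orientation: [2.35, -2.086, -0.0]
contact_force: [0.9, -0.2, -0.5]
width: 0.0631
time_s: 33.15
tool_pos: [0.5776, -0.1677, 0.1439]
orientation: [-2.349, 2.085, -0.003]
contact_force: [0.6, 0.5, -0.7]
width: 0.0631
0.9 3885 ((578.98681640625, -168.394775390625), (115.5460433959961, 37.05628204345703), 5.926242351531982) 0.04481202
t 33.25 pos [ 0.5791 -0.1684  0.145 ] jaw -83.18 tilt z [ 0.0055 -0.0028 -1.    ] w 0.0626 q6 0.98 F [ 0.9 -0.2 -0.6]
turn z units -0.01
shift units after turn (ideal down) [-17.76   0.12  -1.75]
shift units now [-17.76   0.14  -1.81]
```

View pics/w9.png

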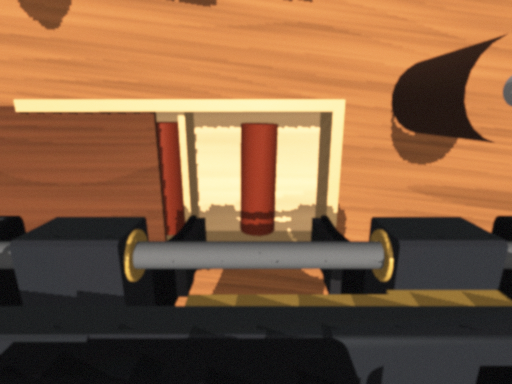

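Wrist view: the sleeve lies alone in the bay at (180,258), clear of the divider and walls. Depth gives its centre at (0.579,-0.168), 1° off the box axis. For the lid I shut the fingers, go behind the finger bar and push.

```bash
python3 -m pendant '[[[-0.7,0,0,0,0,0],[-1,0,0,0,0,0],[-1,0,0,0,0,0],[-1,0,0,0,0,0],[-1,0,0,0,0,0],[-1,0,0,0,0,0],[-1,0,0,0,0,0],[-1,0,0,0,0,0]]]' 1 20
python3 -m pendant '[[[-1,0.1,0,0,0,0],[-1,0,0,0,0,0],[-1,0,0,0,0,0],[-1,0,0,0,0,0],[-1,0,0,0,0,0],[-1,0,0,0,0,0],[-1,0,0,0,0,0],[-1,0,0,0,0,0]]]'
python3 -m pendant '[[[-1,0,0,0,0,0],[-1,0,0,0,0,0],[-1,0,0,0,0,0],[-1,0,0,0,0,0],[0,0,0,0,0,0],[0,0,0,0,0,0],[0,0,0,0,0,0],[0,0,0,0,0,0]]]'
python3 - <<'E'
from h import *
w=grab_frame("wrist");save(w,"w10")
f=grab_frame("top");C=cloud(f);Z=C[...,2];save(f,"t10")
E
python3 go.py .5302 .2236 .064 -83.1
```

```text
time_s: 34.05
tool_pos: [0.557, -0.0118, 0.1406]
orientation: [2.35, -2.083, -0.005]
contact_force: [1.3, 0.3, 0.0]
width: 0.0072
time_s: 34.85
tool_pos: [0.5355, 0.1462, 0.1406]
orientation: [2.349, -2.083, -0.005]
contact_force: [0.5, -0.1, -0.9]
width: 0.0005
time_s: 35.65
tool_pos: [0.5283, 0.2228, 0.1417]
orientation: [2.348, -2.086, -0.001]
contact_force: [-0.8, -0.6, -0.1]
width: 0.0005
t 35.75 pos [0.5287 0.2227 0.1419] jaw -83.25 tilt z [-3.e-04 -1.e-04 -1.e+00] w 0.0006 q6 1.66 F [ 0.4 -0.2 -0.3]
turn z units -0.03
shift units after turn (ideal down) [-0.03 -0.08  3.89]
shift units now [-0.03 -0.08  3.89]
```

View pics/w10.png

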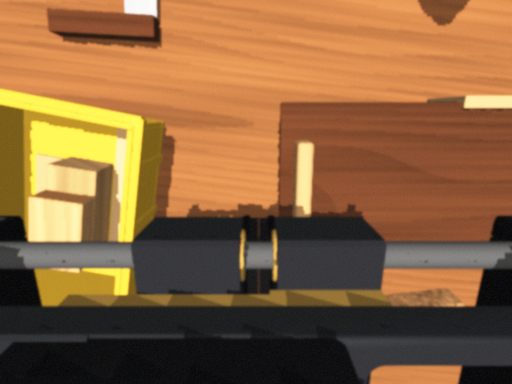

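Wrist view: the shut fingers (256,258) are just beyond the bar (178,305) on its outer side, and the bin is clear. I go down and push along tool +x.

```bash
python3 -m pendant '[[[0,0,0.7,0,0,0],[0,0,0.7,0,0,0],[0,0,0.7,0,0,0],[0,0,0.7,0,0,0],[0,0,0.6,0,0,0],[0,0,0.5,0,0,0],[0,0,0,0,0,0],[0,0,0,0,0,0]]]'
python3 go.py .5302 .2236 .064 -83.1
python3 -m pendant '[[[0.2,0,0,0,0,0],[0.2,0,0,0,0,0],[0.3,0,0,0,0,0],[0.4,0,0,0,0,0],[0.5,0,0,0,0,0],[0.6,0,0,0,0,0],[0.6,0,0,0,0,0],[0.6,0,0,0,0,0]]]'
python3 go.py .5516 .0469 .064 -83.1
```

```text
time_s: 36.55
tool_pos: [0.5288, 0.2233, 0.0639]
orientation: [2.349, -2.086, -0.0]
contact_force: [0.4, -0.8, 0.8]
width: 0.0002
t 36.55 pos [0.5288 0.2233 0.0639] jaw -83.2 tilt z [-0. -0. -1.] w 0.0002 q6 1.66 F [ 0.4 -0.8  0.8]
turn z units -0.02
shift units after turn (ideal down) [-0.01 -0.07 -0.  ]
shift units now [-0.01 -0.07 -0.  ]
time_s: 37.35
tool_pos: [0.5369, 0.1546, 0.064]
orientation: [2.349, -2.086, 0.0]
contact_force: [1.4, -0.3, 0.5]
width: 0.0002
t 37.35 pos [0.5369 0.1546 0.064 ] jaw -83.21 tilt z [ 0.e+00 -1.e-04 -1.e+00] w 0.0002 q6 1.53 F [ 1.4 -0.3  0.5]
turn z units -0.02
shift units after turn (ideal down) [ 5.43 -0.09 -0.  ]
shift units now [ 5.43 -0.1  -0.  ]
```

```bash
python3 -m pendant '[[[0.6,0,0,0,0,0],[0.6,0,0,0,0,0],[0.6,0,0,0,0,0],[0.6,0,0,0,0,0],[0.6,0,0,0,0,0],[0.5,0,0,0,0,0],[0.3,0,0,0,0,0],[0,0,0,0,0,0]]]'
python3 - <<'E'
from h import *
w=grab_frame("wrist");save(w,"w11")
E
python3 go.py .5516 .0469 .064 -83.1
```

```text
time_s: 38.15
tool_pos: [0.546, 0.0796, 0.064]
orientation: [-2.348, 2.087, -0.0]
contact_force: [-1.0, 0.4, 0.7]
width: 0.0006
t 38.2 pos [0.5458 0.0801 0.0639] jaw -83.23 tilt z [-0.e+00  2.e-04 -1.e+00] w 0.0002 q6 1.4 F [ 0.1  0.2 -0.7]
turn z units -0.02
shift units after turn (ideal down) [ 1.68 -0.09 -0.  ]
shift units now [ 1.68 -0.09 -0.  ]
```

View pics/w11.png

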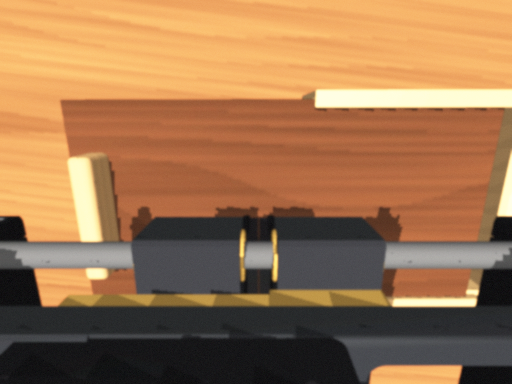

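Wrist view: the bar is still at (215,90) and the fingers went past above it, so the true fingertips are about 20 mm above the reported TCP. That also fits the sleeve grip. I rise, go back out and come down lower in checked steps.

```bash
python3 -m pendant '[[[0,0,-1,0,0,0],[-1,0,0,0,0,0],[-1,0,0,0,0,0],[-1,0,0,0,0,0],[-1,0,0,0,0,0],[-1,0,0,0,0,0],[-1,0,0,0,0,0],[-1,0,0,0,0,0]]]'
python3 -m pendant '[[[-0.4,-0.1,0,0,0,0],[0,0,0.5,0,0,0],[0,0,0.5,0,0,0],[0,0,0.2,0,0,0],[0,0,0.2,0,0,0],[0,0,0.2,0,0,0],[0,0,0.1,0,0,0],[0,0,0,0,0,0]]]'
python3 go.py .5302 .2236 .046 -83.1
```

```text
time_s: 39.0
tool_pos: [0.5285, 0.2209, 0.0839]
orientation: [2.35, -2.084, -0.0]
contact_force: [0.3, -0.9, 0.2]
width: 0.0004
time_s: 39.8
tool_pos: [0.5301, 0.2273, 0.0497]
orientation: [2.349, -2.086, -0.0]
contact_force: [0.7, -0.4, 0.3]
width: 0.0006
t 39.8 pos [0.5301 0.2273 0.0497] jaw -83.21 tilt z [-5.e-04 -1.e-04 -1.e+00] w 0.0006 q6 1.66 F [ 0.7 -0.4  0.3]
turn z units -0.02
shift units after turn (ideal down) [0.19 0.02 0.18]
shift units now [0.19 0.02 0.18]
```

```bash
python3 -m pendant '[[[0,0,0.15,0,0,0],[0,0,0.15,0,0,0],[0.3,0,0,0,0,0],[0.4,0,0,0,0,0],[0.4,0,0,0,0,0],[0.4,0,0,0,0,0],[0.4,0,0,0,0,0],[0.4,0,0,0,0,0]]]'
python3 - <<'E'
from h import *
w=grab_frame("wrist");save(w,"w12")
E
python3 go.py .5516 .0469 .044 -83.1
```

```text
time_s: 40.6
tool_pos: [0.5358, 0.1813, 0.0441]
orientation: [-2.349, 2.086, 0.0]
contact_force: [0.3, 1.9, 0.6]
width: 0.0002
t 40.65 pos [0.5359 0.1801 0.044 ] jaw -83.24 tilt z [ 0.e+00 -6.e-04 -1.e+00] w 0.0001 q6 1.58 F [ 0.6 -0.7 -0.6]
turn z units -0.02
shift units after turn (ideal down) [6.71 0.02 0.  ]
shift units now [6.71 0.01 0.  ]
```

View pics/w12.png

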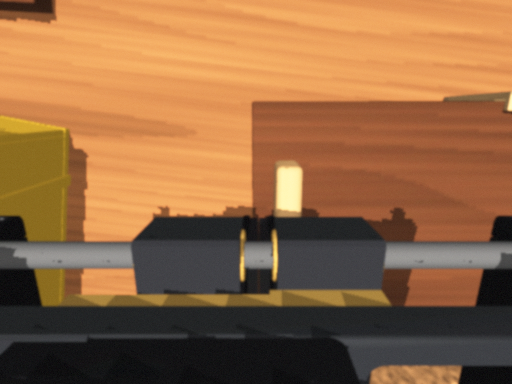

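Wrist view: the bar (187,290) is now directly ahead of the fingers although the tool passed its old position, so the lid is moving. I keep pushing.

```bash
python3 -m pendant '[[[0.5,0,0,0,0,0],[0.6,0,0,0,0,0],[0.7,0,0,0,0,0],[0.7,0,0,0,0,0],[0.7,0,0,0,0,0],[0.7,0,0,0,0,0],[0.7,0,0,0,0,0],[0.6,0,0,0,0,0]]]'
python3 -m pendant '[[[0.2,0,0,0,0,0],[0.15,0,0,0,0,0],[0.15,0,0,0,0,0],[0.15,0,0,0,0,0],[0.15,0,0,0,0,0],[0.15,0,0,0,0,0],[0.1,0,0,0,0,0],[0.1,0,0,0,0,0]]]'
python3 go.py .5516 .0469 .044 -83.1
python3 - <<'E'
from h import *
w=grab_frame("wrist");save(w,"w13")
E
```

```text
time_s: 41.45
tool_pos: [0.5482, 0.0772, 0.044]
orientation: [-2.349, 2.086, -0.0]
contact_force: [0.4, 1.7, 0.7]
width: 0.0005
time_s: 42.25
tool_pos: [0.5507, 0.0557, 0.0439]
orientation: [-2.35, 2.085, -0.0]
contact_force: [-0.4, 1.4, 0.2]
width: 0.0004
t 42.25 pos [0.5507 0.0557 0.0439] jaw -83.18 tilt z [ 0.  0. -1.] w 0.0004 q6 1.35 F [-0.4  1.4  0.2]
turn z units -0.01
shift units after turn (ideal down) [ 0.44  0.01 -0.  ]
shift units now [ 0.44  0.01 -0.  ]
```

View pics/w13.png

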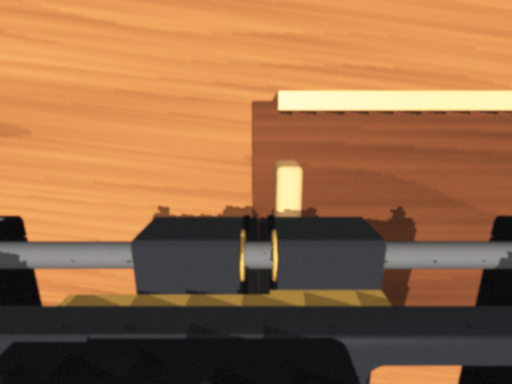

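Wrist view: the lid's outer edge (column 252) is still about 26 px short of the wall end (column 278), so some 15 mm is left. I keep pushing slowly over the ridge.

```bash
python3 -m pendant '[[[0.1,0,0,0,0,0],[0.1,0,0,0,0,0],[0.1,0,0,0,0,0],[0.1,0,0,0,0,0],[0.1,0,0,0,0,0],[0.1,0,0,0,0,0],[0.05,0,0,0,0,0],[0.05,0,0,0,0,0]]]'
python3 go.py .5516 .0469 .044 -83.1
python3 -m pendant '[[[0.05,0,0,0,0,0],[0.05,0,0,0,0,0],[0.05,0,0,0,0,0],[0.05,0,0,0,0,0],[0.05,0,0,0,0,0],[0.05,0,0,0,0,0],[0,0,0,0,0,0],[0,0,0,0,0,0]]]'
python3 go.py .5516 .0469 .044 -83.1
python3 - <<'E'
from h import *
w=grab_frame("wrist");save(w,"w14")
E
```

```text
time_s: 43.1
tool_pos: [0.5522, 0.0414, 0.0439]
orientation: [2.349, -2.085, 0.0]
contact_force: [-0.2, 0.0, 0.1]
width: 0.0008
t 43.1 pos [0.5522 0.0414 0.0439] jaw -83.19 tilt z [-4.e-04 -5.e-04 -1.e+00] w 0.0008 q6 1.33 F [-0.2  0.   0.1]
turn z units -0.01
shift units after turn (ideal down) [-0.28 -0.   -0.01]
shift units now [-0.28 -0.   -0.01]
time_s: 43.9
tool_pos: [0.5522, 0.0409, 0.044]
orientation: [-2.343, 2.086, 0.009]
contact_force: [0.3, 18.0, 2.1]
width: 0.0004
t 43.9 pos [0.5522 0.0409 0.044 ] jaw -83.35 tilt z [-0.0011  0.0073 -1.    ] w 0.0004 q6 1.31 F [ 0.3 18.   2.1]
turn z units -0.04
shift units after turn (ideal down) [-0.3  -0.01 -0.  ]
shift units now [-0.3  -0.01  0.  ]
```

View pics/w14.png

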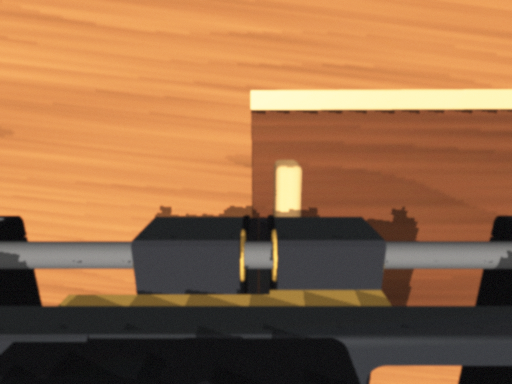

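Wrist view: the lid's edge (column 252) is flush with the wall end (column 251). The force dropped to 0 at the snap, then rose to 18 N with no further movement, so the lid is against its stop. I back off, lift and check.

```bash
python3 -m pendant '[[[-0.5,0,0,0,0,0],[-0.8,0,0,0,0,0],[-0.8,0,-0.3,0,0,0],[-0.8,0,-1,0,0,0],[-1,0,-1,0,0,0],[-1,0,-1,0,0,0],[-1,0,-1,0,0,0],[-1,0,-1,0,0,0]]]'
python3 -m pendant '[[[-1,0,-1,0,0,0],[-1,0,0,0,0,0],[-1,0,0,0,0,0],[-1,0,0,0,0,0],[-1,0,0,0,0,0],[-1,0,0,0,0,0],[0,0,0,0,0,0],[0,0,0,0,0,0]]]'
python3 - <<'E'
from h import *
f=grab_frame("top");save(f,"t15");C=cloud(f);Z=C[...,2]
R,Cc=np.mgrid[0:384,0:512];ok=f["z_map"]>0
m=ok&(Z>.07)&(Z<.09)&(np.hypot(C[...,0]-.5542,C[...,1]-.025)<.06)
p=C[m].astype(np.float32);print(len(p),cv2.minAreaRect(p[:,:2]*1000))
c=p.mean(0);print("opening est",(c[0]-.5692)*-.12+(c[1]+.0991)*.9928-.125)
for n in ["offcut_center","cork_block","glue","brush","insert","worn_drum","ply_scrap","try_square"]:
  for i in place_of("top",n)[:1]:print(n,round(i["p"],2),atz(f,*i["point"],0).round(3))
print(sense()["contact_force"],sense()["time_s"])
E
```

```text
time_s: 44.75
tool_pos: [0.5361, 0.1744, 0.1512]
orientation: [2.35, -2.085, 0.001]
contact_force: [0.1, 0.4, 0.4]
width: 0.0004
time_s: 45.55
tool_pos: [0.5219, 0.2925, 0.1701]
orientation: [2.351, -2.083, 0.001]
contact_force: [0.1, 0.2, 0.4]
width: 0.0002
162 ((553.6867065429688, 25.524829864501953), (78.94770050048828, 13.911195755004883), 6.807980060577393)
opening est 0.00056165457
offcut_center 0.62 [0.473 0.431 0.   ]
cork_block 0.93 [0.369 0.018 0.   ]
glue 0.77 [0.771 0.065 0.   ]
brush 0.86 [ 0.758 -0.106  0.   ]
insert 0.98 [0.29  0.242 0.   ]
worn_drum 0.93 [ 0.674 -0.335  0.   ]
ply_scrap 0.62 [ 0.304 -0.213  0.   ]
try_square 0.64 [0.652 0.388 0.   ]
[-0.23561829 -0.04437716  0.75657567] 46.0
```

View pics/t15.png

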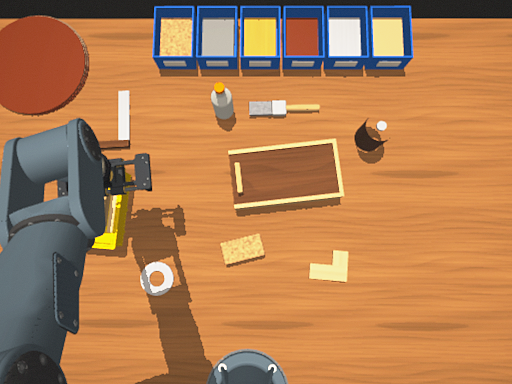

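Top view: the lid covers the box fully, with the bar at (180,238), all bystanders are in place and the arm is clear. I hand the job in.

```bash
python3 -c "
from cell import *
print(sign_off())"
```

```text
the job is handed in; nothing more can be done
None
```

The job is done and handed in at about 46 s of the 66 s allowed. The offcut is in the yellow bin, the loose sleeve is flat in the bay, and the lid is shut past its catch.

**Last checks**
- **Lid:** the bar's position in the top camera puts it about 0.6 mm open, within the camera's ~2 mm accuracy. While pushing, the force dropped to 0 at the snap, then rose to 18 N against the stop.
- **Sleeve:** before the lid closed, its centre was about 2–3 mm from the bay centre and about 1° off the box axis. I couldn't see it again once the lid was shut.
- **Offcut:** it stood upright near the middle of the bin after release. In the last picture the arm partly hid the bin.
- **Bystanders:** all seven are where they started, within about 15 mm of network scatter.
- **Arm:** it is clear of everything, with about 0 N contact force.

**What went wrong on the way**
- The true fingertips sit about 20 mm above the reported TCP. This made the first sleeve grip too high, at 31 mm width, so I gripped it again lower twice.
- For the same reason, the first lid push passed over the bar without touching it. I repeated it 20 mm lower and the lid closed.

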